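# Lock a power pack into its transit tray with a snap cap

### The job

Put the smaller white power pack into the grey tray's pocket so that it lies flat on the pocket's floor, then press the black hold-down cap onto the tray's steel stud until it clicks, and keep pressing until it is fully home. Finish while still holding the cap down with a steady push of about 10 N (do not let go), and leave the other things on the bench where they are.

Things in the scene. Friction and masses are not known exactly. Their poses are not given: they have to be found in the camera images.
- tray: Grey plastic transit tray fixed to the steel bench, 124 mm along its x, 136 mm along its y, 20 mm high. Origin: centre of its underside. It has an empty rectangular pocket (towards its -y side, long side along x; 95 x 59 mm, 14 mm deep, 2 mm chamfer round the mouth) and an upright steel stud (towards its +y side).
- tray_pocket (a point): centre of the pocket's floor, 6 mm above the bench (tray frame: 0, -24, 6 mm); axes as the tray.
- tray_stud (a point): Centre of the stud's foot on the tray's top face, 20 mm above the bench (tray frame: 0, +26, 20 mm); axes as the tray. The stud is 16 mm thick and 19 mm high, its top 5.5 mm tapering to 10 mm; four spring balls stick out 4 mm from its sides, 11.5 mm above its foot.
- pack: White plastic power pack, a flat rounded block 92 mm along its x, 56 mm along its y, 32 mm high (the smaller of two such packs), about 0.25 kg, lying flat on the bench. Origin: centre of its underside. Fits the pocket either way round with 1.5 mm play on each side; seated, its top stands 18 mm above the tray's top face.
- cap: Black plastic hold-down cap standing upright on the bench, round about its z, 47 mm high, about 0.06 kg. From below: a hollow skirt 33 mm across and 17 mm high with a 19 mm wide mouth at the bottom; a flat brim 58 mm across, from 17 to 23 mm; a solid round knob 26 mm across, from 23 to 47 mm. Origin: centre of the skirt's lower rim.
- cap_top (a point): Centre of the knob's top, 47 mm above the cap's origin. Cap on stud: its lip meets the balls with the origin 15 mm above the stud's foot; about 11 N push it over them, the force drops at 11 mm (click; below 8 mm the balls pull it on), and it is home, ceiling on the stud's top, at 3 mm. There the brim reaches 7 mm over the pack, 2 mm above it; an unseated pack is in its way.
- long_pack: white power pack like the one to be packed but too big for the pocket: 126 x 66 x 32 mm. Origin: centre of its underside. Leave alone.
- tape_roll: roll of amber tape standing flat on the table, 90 mm across, 48 mm high. Origin: centre of its underside. Leave alone.
- carton: small closed cardboard carton, 100 x 75 x 60 mm. Origin: centre of its underside. Leave alone.
- marker: grey marker pen with black cap lying flat, about 125 mm long along its x (from -43 to +83 mm), 16 mm thick. Leave alone.
Things that resemble listed ones, but are neither listed nor needed, are in the scene too. What is shaped like the tray but blue or pink is not meant.

How it is judged (in metres and radians):
On the way, in this order (a step that is already met when the one before it is completed fails the run):
1. the power pack lies flat and square on the pocket's floor (z of pack in the frame of tray_pocket between -0.003 and 0.0025 m and horizontal distance between pack and tray_pocket below 0.005 m and angle between pack's own z axis and vertical below 0.03 rad and angle between the x axis of pack and the x axis of tray, either way round below 0.1 rad), for 0.2 s.
2. the cap has clicked over the stud's balls and is fully home (all of step 1 and z of cap in the frame of tray_stud between 0.0005 and 0.0055 m and horizontal distance between cap and tray_stud below 0.003 m and angle between cap's own z axis and vertical below 0.08 rad), for 0.1 s.
At the end, for the whole second after the job is handed in: Pack in the pocket: underside within 2.5 mm of its floor, centre within 5 mm, tilt < 0.03 rad, square within 0.1 rad. Cap snapped home: origin < 5.5 mm above the stud's foot, within 3 mm of its axis, tilt < 0.08 rad. The robot still presses it onto the tray with 4 to 35 N (all of step 2 and contact force between cap and tray between 4 and 35 N and contact force between any of the fingers, the arm and cap above 3 N); the arm keeps its last pose, push and grip.
It fails at once if a bystander (long pack, carton, tape roll, marker) is moved more than 40 mm (distance of any of long_pack, tape_roll, carton, marker from where it was at the start of the episode above 0.04 m).
It also fails if it takes over 69 s, if anything falls off the work surface, if the arm or the gripper's body presses on something with over 40 N, if the wrist force passes 120 N, or if a joint passes its speed limit or range.

### The arm

A 6-joint arm with a two-finger parallel gripper is mounted at the origin on the work surface. World frame = base frame: x ahead of the robot, y to its left, z up, the work surface at z = 0. Lengths are in m, angles in degrees, forces in N, time in s.
With the tool pointing down it reaches from about 0.4 to 0.825 m from the base axis. Payload 7 kg.
Tool frame: the origin (TCP) lies midway between the tips of the shut fingers; the grasp point (between the pads) lies r.grasp_offset behind it (r.grasp_offset is the distance from the TCP to the grasp point, in m); x points along the fingers, z is the direction in which the jaws open and shut, and the axes are right-handed (so a half turn about x gives the same grasp; the last joint's range is limited). The gripper opens to 88 mm and grips with 3 to 60 N. Pads are 19 mm wide; open, the fingers measure 130 mm over their backs; the gripper's body (78 mm by 193 mm) begins 47 mm behind the grasp point.
Start: joints at [91.45, 20.546, 0.682, 0, -70.136, -16.507], TCP at [0.175, 0.652, 0.227] pointing down, gripper open.
Joint ranges: [-176.03, 176.03], [-82.01, 121.73], [-58.28, 71.71], [-173.87, 95.51], [-174.79, -0.11], [-173.66, 173.66]. Speed limits (degrees/s): [136.94, 136.94, 172.46, 180, 180, 180].

### API

Orientations are given as [roll, pitch, yaw] about the fixed x, y, z axes, in that order (R = Rz(yaw) Ry(pitch) Rx(roll)).
In Python, from plant import readout, vision, close_job, r gives the robot as it stands.
- The arm moves only by the shell command python3 -m handwheel 'ROWS' [OPENING] [FORCE]. ROWS is JSON, a list that holds one entry, the list of rows, each a list of 4 numbers: the shift along the world's x, y, z in units of 40 mm (1.0 is 40 mm), then the turn about the world's z in units of 5 degrees (1.0 is 5 degrees). In form: [[[tx, ty, tz, roll], ...]]. A call has 1 to 8 rows; each row shifts and turns the pose as measured when the row begins; what a row does not reach is not made up. A row lasts 1/10 s, in which the tool goes at most 50 mm and 8.59 degrees, less where a joint would pass 70% of its speed; a pose out of reach is approached as far as the arm can. A call is refused whole if a number of a shift passes 1 or a number of a turn 1, either way. A call with a gripper value outside its range is refused whole. OPENING is the finger opening in mm, from 0 to 87.6, set as the call begins (- or left out, the last holds). The fingers move at their own pace and stop on an object; FORCE is the grip in N (left out, the last holds). Time passes only in rows, so rows that do not move let the fingers close. It gives the time, the measured TCP pose, the force and the opening at its end, in the units of the state.
- readout.get_state(): the state, without advancing time (a new reading comes with each control period).
- vision.capture(name): name is "scene" or "side" or "wrist"; returns the picture (384x512x3 uint8, blue, green, red); there is no depth.
- vision.get_calibration(name): a dict with "intrinsics" (3x3 intrinsics, pixels), "pose" (4x4, takes a point from camera to world coordinates). Camera axes: x right, y up, looking along -z (the intrinsics and any distortion apply to the point x, -y, -z); pixel columns grow to the right and rows downward; lengths in m; the calibration is good to about 2 mm. A picture is of the moment at which its call begins: read the wrist's pose just before it. get_calibration takes no time and is no camera call; for the wrist camera it gives the pose at the moment of the call.
- close_job(): hands the job in, once; it reports no verdict.
The state is a dict: "time_s": time; "joints": joint angles; "qd": joint speeds; "joint_torque": joint torques, N m; "tcp_pos": TCP position; "eef_rot": TCP orientation; "contact_force": force on the tool from outside, world axes, zero at the start; "moment": the same for the moment, N m; "gripper_width": finger opening in m.
Only numpy, scipy, OpenCV 4.12 (cv2) and the standard library are available. Lean on these libraries where they do the work, as an engineer would, in place of code of your own. Each camera call takes 0.05 s, during which the arm holds its last target.

## Working session

There is one attempt and no reset: what is moved stays moved. The work goes in short steps, Python scripts to look and compute and a shell command to move; the robot and the scene stay as the last step left them, time stands still between calls to the robot, and variables do not carry over. Pictures are saved under pics/ and viewed, and the job is handed in when it is done.

```bash
ls; mkdir -p pics; python3 - <<'E'
from plant import readout, vision, r
import cv2, numpy as np
print(readout.get_state(), r.grasp_offset)
for n in ["scene","side","wrist"]:
    c=vision.get_calibration(n); print(n,{k:np.round(v,4).tolist() if not isinstance(v,str) else v for k,v in c.items()})
    cv2.imwrite(f"pics/{n}0.png",vision.capture(n))
E
```

```text
pics
{'time_s': 0.0, 'joints': array([ 9.14502217e+01,  2.05928982e+01,  6.31852360e-01, -1.74091285e-02,
       -7.01361874e+01, -1.65057189e+01]), 'qd': array([ 0.02267586,  0.0237643 ,  0.09841957, -0.04167402, -0.03724231,
       -0.07353721]), 'joint_torque': array([-1.32245674e-03, -5.82712162e+01,  2.93047374e+01,  6.99739158e+00,
        7.02534409e-03, -1.61906514e-04]), 'tcp_pos': array([0.17526395, 0.65133018, 0.22560011]), 'eef_rot': array([  6.95307144,  89.90139857, -98.10835505]), 'contact_force': array([-0.33429349, -0.34789048, -0.48880568]), 'moment': array([-0.02742443,  0.0362522 ,  0.01508035]), 'gripper_width': 0.08774299759958777} 0.0188
scene {'intrinsics': [[400.9829, 0.0, 256.7114], [0.0, 400.9829, 189.5568], [0.0, 0.0, 1.0]], 'pose': [[0.8057, -0.338, 0.4865, 0.9728], [0.5921, 0.4853, -0.6434, -0.6856], [-0.0186, 0.8064, 0.5911, 0.6312], [0.0, 0.0, 0.0, 1.0]]}
side {'intrinsics': [[479.0224, 0.0, 257.178], [0.0, 479.0224, 195.7627], [0.0, 0.0, 1.0]], 'pose': [[0.8965, 0.3088, -0.3177, 0.081], [-0.443, 0.6312, -0.6367, -0.8654], [0.0039, 0.7115, 0.7026, 0.9814], [0.0, 0.0, 0.0, 1.0]]}
wrist {'intrinsics': [[272.8677, 0.0, 256.3449], [0.0, 272.8677, 195.1251], [0.0, 0.0, 1.0]], 'pose': [[-0.2591, 0.9195, 0.2956, 0.2564], [-0.9658, -0.2472, -0.0778, 0.629], [0.0015, -0.3057, 0.9521, 0.3837], [0.0, 0.0, 0.0, 1.0]]}
```

View pics/scene0.png

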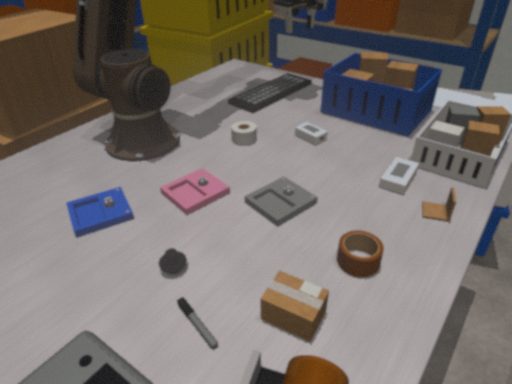

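View pics/side0.png

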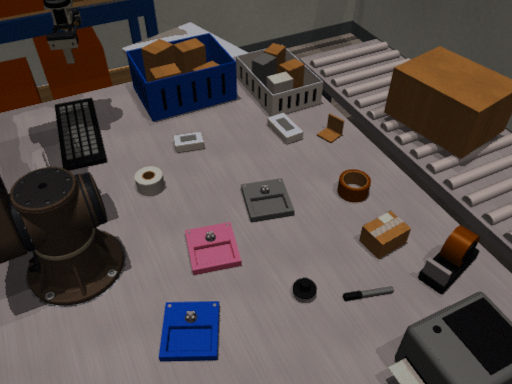

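View pics/wrist0.png

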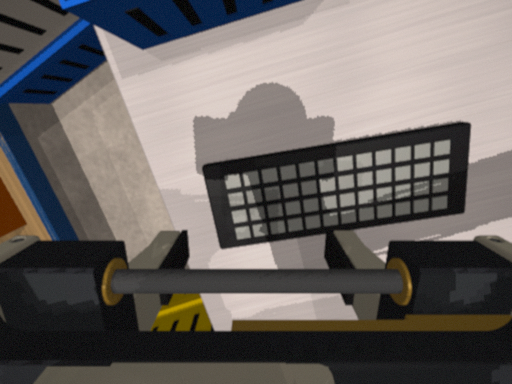

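The scene view shows the grey tray at (281,200), white packs at (311,133) and (399,175), and the black cap at (173,262). In the side view they are at (267,199), (189,142), (285,128) and (305,289). Next I measure them.

```bash
cat > h.py <<'E'
import numpy as np, cv2
from plant import readout, vision, r
def ray(name,uv,cal=None):
    c=cal or vision.get_calibration(name); K=np.array(c["intrinsics"]);P=np.array(c["pose"])
    d=np.linalg.inv(K)@np.array([uv[0],uv[1],1.]); d=np.array([d[0],-d[1],-d[2]])
    return P[:3,3],P[:3,:3]@d
def plane(name,uv,z,cal=None):
    o,d=ray(name,uv,cal); return o+d*(z-o[2])/d[2]
def proj(name,p,cal=None):
    c=cal or vision.get_calibration(name); K=np.array(c["intrinsics"]);P=np.array(c["pose"])
    q=P[:3,:3].T@(np.array(p)-P[:3,3]); q=np.array([q[0],-q[1],-q[2]]); q=K@q; return q[:2]/q[2]
E
python3 - <<'E'
from h import *
for n,b in [("scene",[(230,90,450,310),(120,200,260,350)]),("side",[(150,90,340,230),(260,240,400,320)])]:
    im=cv2.imread(f"pics/{n}0.png")
    for i,(x0,y0,x1,y1) in enumerate(b):
        s=800/(x1-x0); s=min(s,600/(y1-y0)); cv2.imwrite(f"pics/{n}_c{i}.png",cv2.resize(im[y0:y1,x0:x1],None,fx=s,fy=s,interpolation=cv2.INTER_CUBIC))
for p in [("scene",(311,133),.032),("scene",(399,175),.032),("scene",(281,200),.02),("scene",(173,255),.047),("side",(189,142),.032),("side",(285,128),.032),("side",(267,199),.02),("side",(305,285),.047)]: print(p,plane(*p).round(3))
E
```

```text
('scene', (311, 133), 0.032) [0.442 0.303 0.032]
('scene', (399, 175), 0.032) [0.748 0.233 0.032]
('scene', (281, 200), 0.02) [ 0.545 -0.021  0.02 ]
('scene', (173, 255), 0.047) [ 0.486 -0.328  0.047]
('side', (189, 142), 0.032) [0.423 0.308 0.032]
('side', (285, 128), 0.032) [0.733 0.239 0.032]
('side', (267, 199), 0.02) [ 0.535 -0.018  0.02 ]
('side', (305, 285), 0.047) [ 0.472 -0.334  0.047]
```

View pics/scene_c0.png

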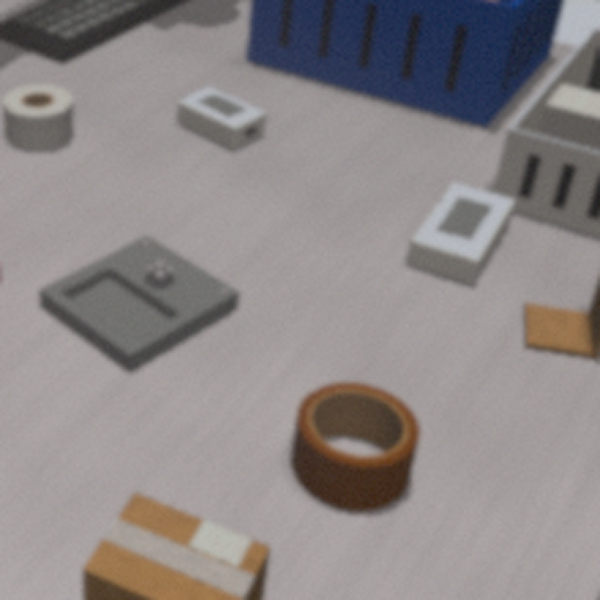

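View pics/side_c0.png

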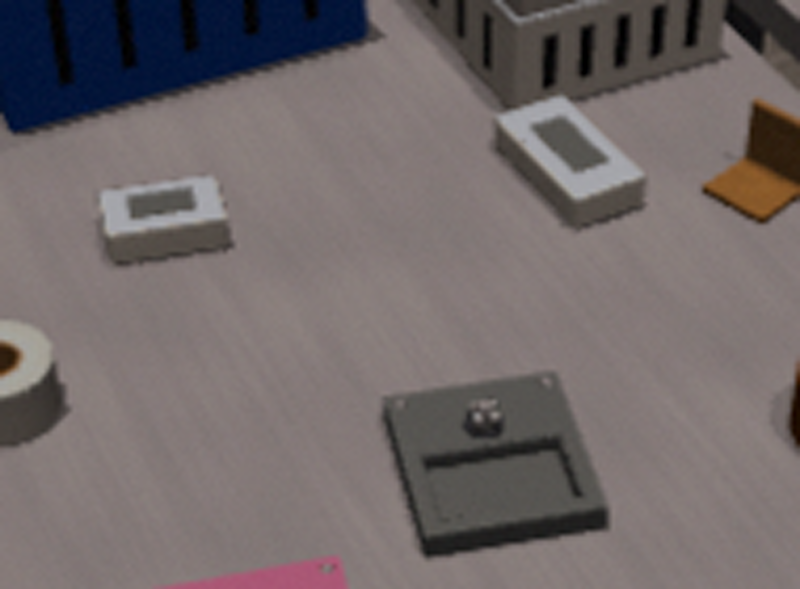

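The crops show the left pack (scene 311,133; side 189,142) is the smaller one. The tray has its stud towards the far side, with its pocket nearer the camera. Next I take the contours.

```bash
python3 - <<'E'
from h import *
def rect(n,box,lo,hi,z,white):
    im=cv2.imread(f"pics/{n}0.png"); x0,y0,x1,y1=box
    hsv=cv2.cvtColor(im,cv2.COLOR_BGR2HSV)
    s=4; sub=cv2.resize(im[y0:y1,x0:x1],None,fx=s,fy=s,interpolation=cv2.INTER_CUBIC)
    g=cv2.cvtColor(sub,cv2.COLOR_BGR2GRAY)
    m=((g>=lo)&(g<=hi)).astype(np.uint8)
    cs,_=cv2.findContours(m,cv2.RETR_EXTERNAL,cv2.CHAIN_APPROX_NONE); c=max(cs,key=cv2.contourArea)[:,0]
    P=np.array([plane(n,((u+.5)/s-.5+x0,(v+.5)/s-.5+y0),z)[:2] for u,v in c])
    rc=cv2.minAreaRect((P*1000).astype(np.float32)); print(n,box,[np.round(q,1) for q in rc])
    cv2.drawContours(sub,[c[:,None]],-1,(0,0,255),1); return sub
o=[]
for n,b in [("scene",(290,115,335,150)),("side",(168,128,212,160)),("scene",(375,150,425,200)),("side",(262,108,308,148))]:
    im=cv2.imread(f"pics/{n}0.png"); g=cv2.cvtColor(im,cv2.COLOR_BGR2GRAY)[b[1]:b[3],b[0]:b[2]]
    print(np.percentile(g,[5,25,50,75,90,98]))
    o.append(cv2.resize(rect(n,b,178 if n=="scene" else 150,255,.032,1),(300,250)))
cv2.imwrite("pics/m1.png",np.hstack(o[:2])); cv2.imwrite("pics/m1b.png",np.hstack(o[2:]))
for n,b in [("scene",(240,170,325,230)),("side",(235,172,300,225))]:
    im=cv2.imread(f"pics/{n}0.png"); g=cv2.cvtColor(im,cv2.COLOR_BGR2GRAY)[b[1]:b[3],b[0]:b[2]]
    print(np.percentile(g,[5,25,50,75,90,98]))
    s=rect(n,b,0,115 if n=="scene" else 95,.02,0); cv2.imwrite(f"pics/t_{n}.png",cv2.resize(s,None,fx=2,fy=2))
E
```

```text
[104. 141. 151. 154. 160. 178.]
scene (290, 115, 335, 150) [array([460.1, 320.7]), array([44. , 13.9]), np.float64(80.0)]
[ 77. 114. 124. 127. 157. 166.]
side (168, 128, 212, 160) [array([427. , 328.8]), array([54.6, 89.6]), np.float64(77.8)]
[105.   125.75 153.   159.   179.   184.  ]
scene (375, 150, 425, 200) [array([741.5, 257. ]), array([ 59.5, 117.6]), np.float64(2.8)]
[ 64.  84. 123. 128. 163. 166.]
side (262, 108, 308, 148) [array([742.1, 258.3]), array([ 63.1, 122.3]), np.float64(3.5)]
[ 77. 113. 155. 159. 162. 165.]
scene (240, 170, 325, 230) [array([543.9, -20.7]), array([148. , 137.8]), np.float64(76.0)]
[ 33.  84.  97. 125. 127. 130.]
side (235, 172, 300, 225) [array([532.3, -18.5]), array([155.4, 129.9]), np.float64(76.5)]
```

View pics/m1.png

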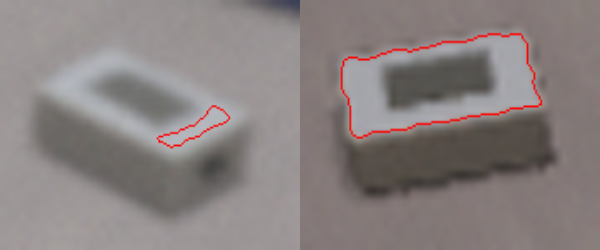

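View pics/t_side.png

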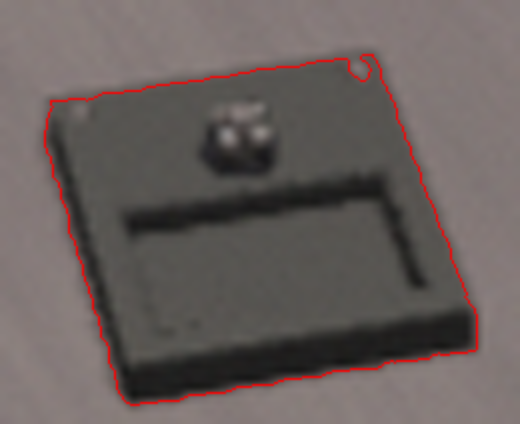

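View pics/t_scene.png

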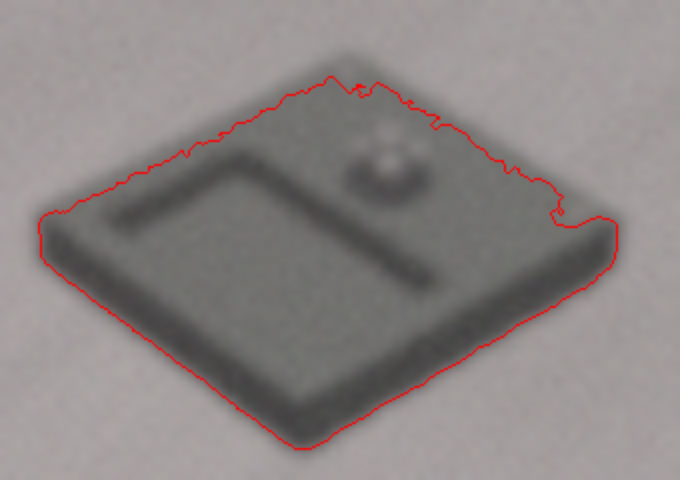

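```bash
cat >> h.py <<'E'
from scipy.spatial.transform import Rotation as Ro
def tool():
    s=readout.get_state(); R=Ro.from_euler('xyz',s["eef_rot"],degrees=True).as_matrix()
    return s,np.array(s["tcp_pos"]),R
def jaw(R): return np.degrees(np.arctan2(R[1,2],R[0,2]))
def go(x,y,z,jawdeg=None):
    s,p,R=tool(); d=(np.array([x,y,z])-p)/.04
    j=jaw(R); t=0 if jawdeg is None else ((jawdeg-j+90)%180-90)/5
    print("tcp",p.round(4),"jaw",j.round(2),"toolx",R[:,0].round(3),"units",d.round(3),"turn",round(t,3),"J6",s["joints"][5].round(1),"F",np.round(s["contact_force"],2),"t",round(s["time_s"],2),"w",round(s["gripper_width"],4))
E
python3 - <<'E'
from h import *
go(.427,.329,.2,77.8)
for uv in [(130,82),(147,110),(235,97),(220,72)]: print(uv,plane("side",uv,0).round(3))
for uv in [(126,63),(216,40),(232,75)]: print('top',uv,plane("side",uv,.1).round(3))
for uv in [(323,117),(405,132),(437,97)]: print('s',uv,plane("scene",uv,0).round(3))
for uv in [(323,117),(325,80),(405,130),(415,90)]:print(uv, plane("scene",uv,0).round(3),plane("scene",uv,.1).round(3))
print(Ro.from_euler('xyz',readout.get_state()["eef_rot"],degrees=True).as_matrix().round(3))
E
```

```text
tcp [0.1753 0.6515 0.2258] jaw -105.06 toolx [-0.    -0.001 -1.   ] units [ 6.293 -8.062 -0.646] turn 0.572 J6 -16.5 F [ 0.61 -0.25  0.23] t 0.15 w 0.0877
(130, 82) [0.362 0.794 0.   ]
(147, 110) [0.365 0.585 0.   ]
(235, 97) [0.681 0.524 0.   ]
(220, 72) [0.701 0.712 0.   ]
top (126, 63) [0.355 0.758 0.1  ]
top (216, 40) [0.718 0.779 0.1  ]
top (232, 75) [0.668 0.514 0.1  ]
s (323, 117) [ 0.389  0.482 -0.   ]
s (405, 132) [0.662 0.534 0.   ]
s (437, 97) [0.664 0.874 0.   ]
(323, 117) [ 0.389  0.482 -0.   ] [0.482 0.297 0.1  ]
(325, 80) [0.227 0.794 0.   ] [0.345 0.56  0.1  ]
(405, 130) [0.658 0.548 0.   ] [0.708 0.352 0.1  ]
(415, 90) [0.573 0.896 0.   ] [0.636 0.645 0.1  ]
[[-0.     0.966 -0.26 ]
 [-0.001 -0.26  -0.966]
 [-1.     0.     0.001]]
```

```bash
python3 -m handwheel '[[[0.5,-1,0,0.6],[0.5,-1,0,0],[0.5,-1,0,0],[0.5,-1,0,0],[0.5,-1,0,0],[0.9,-0.75,0,0],[0.9,-0.75,0,0],[0.9,-0.75,0,0]]]' 87; python3 - <<'E'
from h import *
go(.427,.329,.2,77.8)
E
```

```text
time_s: 0.95
tcp_pos: [0.3839, 0.3522, 0.2221]
eef_rot: [5.2, 89.7, -96.2]
contact_force: [2.0, 1.3, -0.1]
gripper_width: 0.087
tcp [0.3839 0.3522 0.2221] jaw -101.43 toolx [-0.001 -0.005 -1.   ] units [ 1.077 -0.581 -0.552] turn -0.154 J6 14.3 F [ 1.99  1.32 -0.11] t 0.95 w 0.087
```

```bash
python3 -m handwheel '[[[0.5,-0.3,-0.4,0],[0,0,0,0],[0,0,0,0]]]'; python3 - <<'E'
from h import *
go(.427,.329,.2,77.8)
c=vision.get_calibration("wrist"); np.savez("w1.npz",K=c["intrinsics"],P=c["pose"]); print(np.array(c["pose"]).round(4).tolist())
cv2.imwrite("pics/w1.png",vision.capture("wrist"))
E
```

```text
time_s: 1.25
tcp_pos: [0.4078, 0.3353, 0.2059]
eef_rot: [9.4, 89.7, -92.4]
contact_force: [-0.9, -0.3, 0.3]
gripper_width: 0.0868
tcp [0.4078 0.3353 0.2059] jaw -101.8 toolx [-0.    -0.005 -1.   ] units [ 0.48  -0.159 -0.148] turn -0.08 J6 17.3 F [-0.93 -0.34  0.33] t 1.25 w 0.0868
[[-0.2038, 0.932, 0.2996, 0.49], [-0.979, -0.1955, -0.0577, 0.3181], [0.0048, -0.3051, 0.9523, 0.364], [0.0, 0.0, 0.0, 1.0]]
```

View pics/w1.png

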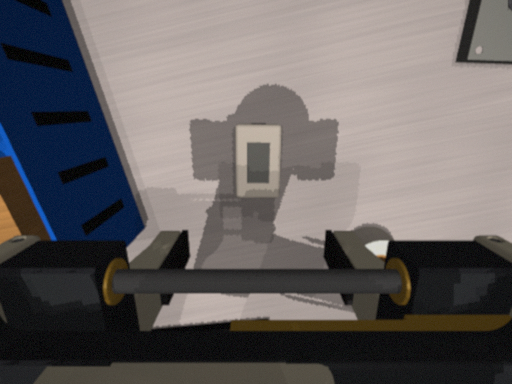

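The wrist view shows the pack's top face at (235–281, 124–196), nearly square with the jaws. The blue crate is clear on the left.

```bash
cat >> h.py <<'E'
def wcal(f):
    d=np.load(f); return dict(intrinsics=d["K"],pose=d["P"])
def wrect(img,cal,box,fn,z,out,name="wrist"):
    im=cv2.imread(img); x0,y0,x1,y1=box; s=4
    sub=cv2.resize(im[y0:y1,x0:x1],None,fx=s,fy=s,interpolation=cv2.INTER_CUBIC)
    m=fn(sub).astype(np.uint8)
    cs,_=cv2.findContours(m,cv2.RETR_EXTERNAL,cv2.CHAIN_APPROX_NONE); c=max(cs,key=cv2.contourArea)[:,0]
    P=np.array([plane(name,((u+.5)/s-.5+x0,(v+.5)/s-.5+y0),z,cal)[:2] for u,v in c])*1000
    rc=cv2.minAreaRect(P.astype(np.float32)); print([np.round(q,1) for q in rc], cv2.boxPoints(rc).round(1).tolist())
    cv2.drawContours(sub,[c[:,None]],-1,(0,0,255),1); cv2.imwrite(out,sub); return P
E
python3 - <<'E'
from h import *
im=cv2.imread("pics/w1.png"); print(im[160,225:292].mean(1).round()); print(im[110:210,242].mean(1).round())
wrect("pics/w1.png",wcal("w1.npz"),(220,110,295,210),lambda s:s.mean(2)>138,.032,"pics/w1m.png")
E
```

```text
[110. 110. 110. 111. 110. 110. 113. 105.  96.  89. 104. 140. 160. 170.
 174. 174. 175. 174. 175. 176. 175. 158. 111.  87.  92.  90.  91.  93.
  91.  92.  92.  94.  92.  91.  91.  92.  91.  91.  91.  93.  92.  92.
  92. 101. 129. 169. 177. 174. 177. 176. 174. 174. 175. 162. 142. 113.
  99. 106. 110. 112. 110. 113. 110. 112. 112. 112. 111.]
[113. 110. 111. 112. 114. 112. 113. 115. 113. 113. 113. 112. 108. 106.
 122. 148. 165. 175. 179. 180. 179. 179. 178. 178. 180. 179. 181. 179.
 178. 178. 178. 177. 177. 176. 177. 176. 178. 176. 176. 175. 176. 177.
 175. 177. 176. 176. 176. 176. 177. 174. 174. 176. 176. 175. 176. 166.
 156. 154. 153. 151. 153. 152. 152. 151. 153. 150. 154. 152. 151. 152.
 152. 153. 151. 151. 152. 152. 151. 153. 151. 152. 149. 150. 150. 150.
 150. 144. 126. 100.  83.  77.  81.  79.  82.  82.  84.  80.  82.  83.
  85.  81.]
[array([427.6, 327.7]), array([53.3, 87.6]), np.float64(77.5)] [[379.0, 311.20001220703125], [464.6000061035156, 292.20001220703125], [476.1000061035156, 344.29998779296875], [390.5, 363.20001220703125]]
```

View pics/w1m.png

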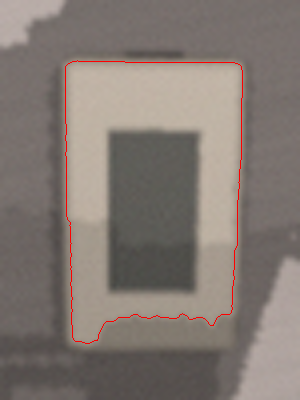

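```bash
python3 -m handwheel '[[[0.6,-0.16,-0.9,-0.12],[0.55,-0.16,-0.9,0],[0,0,-0.9,0],[0,0,-0.6,0],[0,0,0,0]]]' 87; python3 - <<'E'
from h import *
go(.4539,.3222,.0165,77.5)
E
```

```text
time_s: 1.8
tcp_pos: [0.4531, 0.3283, 0.0734]
eef_rot: [124.3, 89.7, 22.4]
contact_force: [-0.2, -0.2, 1.3]
gripper_width: 0.0874
tcp [0.4531 0.3283 0.0734] jaw -101.95 toolx [ 0.004  0.002 -1.   ] units [ 0.02  -0.153 -1.422] turn -0.109 J6 21.8 F [-0.22 -0.2   1.34] t 1.8 w 0.0874
```

```bash
python3 -m handwheel '[[[0.02,-0.18,-0.6,-0.11],[0,0,-0.5,0],[0,0,-0.2,0],[0,0,0,0]]]'; python3 - <<'E'
from h import *
go(.4539,.3222,.0165,77.5)
E
```

```text
time_s: 2.2
tcp_pos: [0.454, 0.3267, 0.0251]
eef_rot: [136.4, 89.4, 34.3]
contact_force: [-1.2, -0.2, -0.0]
gripper_width: 0.0874
tcp [0.454  0.3267 0.0251] jaw -102.13 toolx [ 0.009  0.006 -1.   ] units [-0.003 -0.113 -0.215] turn -0.073 J6 21.6 F [-1.17 -0.16 -0.02] t 2.2 w 0.0874
```

```bash
python3 -m handwheel '[[[0,-0.15,-0.2,-0.1],[0,-0.05,-0.02,0],[0,0,0,0],[0,0,0,0]]]'; python3 - <<'E'
from h import *
go(.4539,.3222,.0165,77.5)
E
```

```text
time_s: 2.6
tcp_pos: [0.4551, 0.3208, 0.0197]
eef_rot: [142.2, 89.1, 39.7]
contact_force: [0.7, -0.2, 0.1]
gripper_width: 0.0871
tcp [0.4551 0.3208 0.0197] jaw -102.56 toolx [ 0.012  0.01  -1.   ] units [-0.031  0.035 -0.081] turn 0.012 J6 21.6 F [ 0.73 -0.23  0.15] t 2.6 w 0.0871
```

```bash
python3 -m handwheel '[[[-0.02,0.03,-0.12,0],[0,0,0,0]]]';  python3 -m handwheel '[[[0,0,0,0],[0,0,0,0],[0,0,0,0],[0,0,0,0],[0,0,0,0]]]' 50 50; python3 - <<'E'
from h import *
go(.4539,.3222,.0165,77.5)
E
```

```text
time_s: 2.8
tcp_pos: [0.4547, 0.3224, 0.0154]
eef_rot: [143.6, 89.0, 41.0]
contact_force: [0.4, 0.2, 0.1]
gripper_width: 0.0872
time_s: 3.3
tcp_pos: [0.4548, 0.3226, 0.0154]
eef_rot: [143.0, 89.0, 40.4]
contact_force: [-0.0, 0.0, 0.0]
gripper_width: 0.0557
tcp [0.4548 0.3226 0.0154] jaw -102.56 toolx [ 0.013  0.011 -1.   ] units [-0.022 -0.009  0.028] turn 0.013 J6 21.4 F [-0.03  0.04  0.04] t 3.3 w 0.0557
```

```bash
python3 -m handwheel '[[[0,0,0.6,0],[0,0,1,0],[0,0,1,0],[0.3,-0.6,1,0],[0.3,-0.9,0.4,0],[0.3,-1,0,0],[0.3,-1,0,0],[0.3,-0.5,0,0]]]'; python3 -m handwheel '[[[0,0,0,0],[0,0,0,0]]]'; python3 - <<'E'
from h import *
go(.54,.1,.17,76.5)
c=vision.get_calibration("wrist"); np.savez("w2.npz",K=c["intrinsics"],P=c["pose"])
cv2.imwrite("pics/w2.png",vision.capture("wrist"))
E
```

```text
time_s: 4.1
tcp_pos: [0.5124, 0.1571, 0.1796]
eef_rot: [135.3, 89.3, 33.0]
contact_force: [0.3, 0.4, -1.4]
gripper_width: 0.0558
time_s: 4.3
tcp_pos: [0.5127, 0.1539, 0.1792]
eef_rot: [136.8, 89.3, 34.3]
contact_force: [0.1, -0.4, -3.0]
gripper_width: 0.0557
tcp [0.5127 0.1539 0.1792] jaw -102.53 toolx [ 0.01   0.007 -1.   ] units [ 0.684 -1.348 -0.23 ] turn -0.193 J6 39.7 F [ 0.09 -0.37 -3.01] t 4.3 w 0.0557
```

View pics/w2.png

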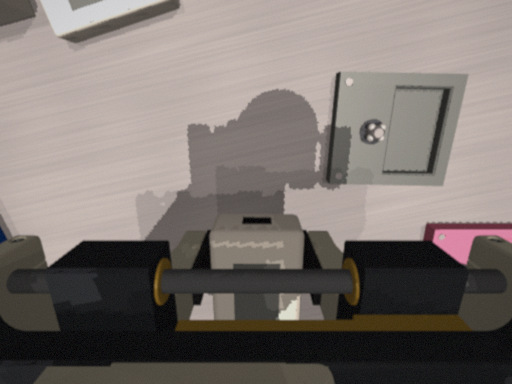

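The tray is fully visible at (335–466, 72–186), with the stud at (374,131) on its left. The pack is held between the fingers at the bottom centre.

```bash
python3 - <<'E'
from h import *
im=cv2.imread("pics/w2.png"); c=im[60:200,320:480]; c=cv2.resize(c,None,fx=5,fy=5,interpolation=cv2.INTER_CUBIC)[:600]; 
c=cv2.resize(im[62:196,320:480],None,fx=4.4,fy=4.4,interpolation=cv2.INTER_CUBIC); cv2.imwrite("pics/w2c.png",c)
E
```

```text
(no output)
```

View pics/w2c.png

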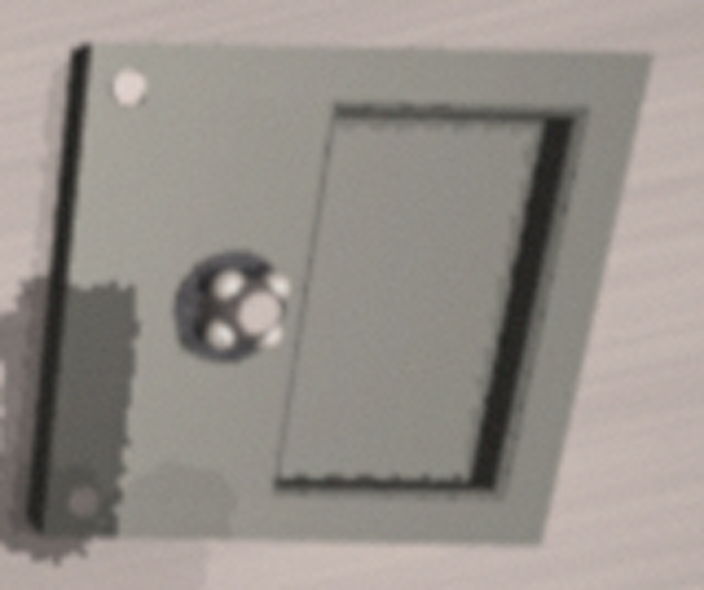

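```bash
python3 - <<'E'
from h import *
cal=wcal("w2.npz")
f=lambda u,v,z:plane("wrist",((u+.5)/4.4-.5+320,(v+.5)/4.4-.5+62),z,cal)[:2]*1000
T=np.array([f(*p,.02) for p in [(91,45),(652,55),(543,545),(46,532)]])
Q=np.array([f(*p,.02) for p in [(333,103),(588,107),(500,493),(276,490)]])
print(T.round(1),T.mean(0)); print(Q.round(1),Q.mean(0))
for A in (T,Q):
    e=[A[(i+1)%4]-A[i] for i in range(4)]; print([(np.linalg.norm(x).round(1),np.degrees(np.arctan2(x[1],x[0])).round(1)) for x in e])
print("stud top",f(263,312,.039))
# side/scene views of stud top & pocket
y=np.radians(-13.5); R=np.array([[np.cos(y),-np.sin(y)],[np.sin(y),np.cos(y)]])
c=T.mean(0); print("pocket pred",c+R@[0,-24],"stud pred",c+R@[0,26])
E
```

```text
[[612.2  40.7]
 [580.5 -91.3]
 [460.8 -63.4]
 [493.3  68.1]] [536.67762253 -11.47726286]
[[586.3 -15.5]
 [571.8 -76.2]
 [478.  -52.5]
 [491.7   6.1]] [531.95230717 -34.48855663]
[(np.float64(135.7), np.float64(-103.5)), (np.float64(122.9), np.float64(166.9)), (np.float64(135.5), np.float64(76.1)), (np.float64(122.0), np.float64(-13.0))]
[(np.float64(62.4), np.float64(-103.4)), (np.float64(96.8), np.float64(165.8)), (np.float64(60.2), np.float64(76.8)), (np.float64(97.0), np.float64(-12.9))]
stud top [542.76641055  13.19655903]
pocket pred [531.0749338  -34.81414095] stud pred [542.74720199  13.80435507]
```

```bash
python3 - <<'E'
from h import *
im=cv2.imread("pics/w2.png"); cv2.imwrite("pics/w2d.png",cv2.resize(im[205:265,195:320],None,fx=6,fy=6,interpolation=cv2.INTER_CUBIC))
E
python3 -m handwheel '[[[0.25,-0.9,-0.2,-0.18],[0.25,-0.9,-0.4,0],[0.25,-0.9,-0.4,0],[0.25,-0.9,-0.4,0],[0.15,-0.9,-0.4,0],[0,-0.3,-0.4,0],[0,0,0,0],[0,0,0,0]]]'; python3 - <<'E'
from h import *
go(.5585,-.0411,.045,76.6)
E
```

```text
time_s: 5.15
tcp_pos: [0.5593, -0.0353, 0.0871]
eef_rot: [144.6, 89.3, 41.9]
contact_force: [-0.2, 0.7, -2.3]
gripper_width: 0.056
tcp [ 0.5593 -0.0353  0.0871] jaw -102.71 toolx [ 0.01   0.009 -1.   ] units [-0.021 -0.146 -1.054] turn -0.138 J6 61.4 F [-0.24  0.73 -2.28] t 5.15 w 0.056
```

View pics/w2d.png

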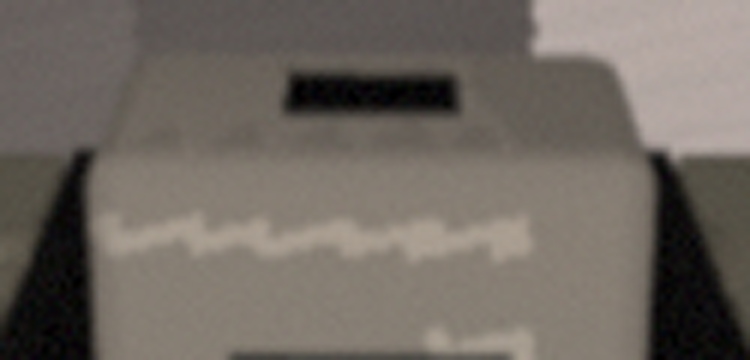

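```bash
python3 - <<'E'
from h import *
cal=wcal("w2.npz"); tcp=np.array([.5127,.1539]); ax=np.array([np.cos(np.radians(-12.5)),np.sin(np.radians(-12.5))]); n=np.array([-ax[1],ax[0]])
for u,v,h in [(95,152,.032),(655,152,.032),(375,152,.032),(135,57,0),(600,57,0)]:
    p=plane("wrist",((u+.5)/6-.5+195,(v+.5)/6-.5+205),.1792-.0154+h,cal)[:2]-tcp; print((p@ax*1000).round(1),(p@n*1000).round(1))
E
python3 -m handwheel '[[[-0.02,-0.17,-0.4,-0.18],[0,0,-0.4,0],[0,0,-0.1,0],[0,0,0,0]]]'; python3 - <<'E'
from h import *
go(.5585,-.0411,.045,76.6)
E
```

```text
17.6 25.1
17.8 -27.9
17.7 -1.4
14.8 26.1
14.9 -26.8
time_s: 5.55
tcp_pos: [0.5612, -0.0366, 0.0538]
eef_rot: [135.5, 89.0, 32.2]
contact_force: [0.1, -0.1, -1.6]
gripper_width: 0.0557
tcp [ 0.5612 -0.0366  0.0538] jaw -103.25 toolx [ 0.015  0.01  -1.   ] units [-0.068 -0.114 -0.22 ] turn -0.029 J6 61.0 F [ 0.06 -0.13 -1.61] t 5.55 w 0.0557
```

```bash
python3 -m handwheel '[[[-0.07,-0.16,-0.1,-0.03],[-0.02,-0.05,0,0],[0,0,0,0]]]'; python3 - <<'E'
from h import *
go(.5585,-.0411,.045,76.6)
c=vision.get_calibration("wrist"); np.savez("w3.npz",K=c["intrinsics"],P=c["pose"])
cv2.imwrite("pics/w3.png",vision.capture("wrist"))
im=vision.capture("side"); cv2.imwrite("pics/s3.png",cv2.resize(im[150:240,220:330],None,fx=6,fy=6,interpolation=cv2.INTER_CUBIC))
E
```

```text
time_s: 5.85
tcp_pos: [0.5588, -0.0438, 0.0519]
eef_rot: [131.9, 88.8, 28.7]
contact_force: [0.0, 0.7, -2.1]
gripper_width: 0.0558
tcp [ 0.5588 -0.0438  0.0519] jaw -103.24 toolx [ 0.019  0.01  -1.   ] units [-0.008  0.067 -0.173] turn -0.031 J6 61.7 F [ 0.02  0.69 -2.15] t 5.85 w 0.0558
```

View pics/w3.png

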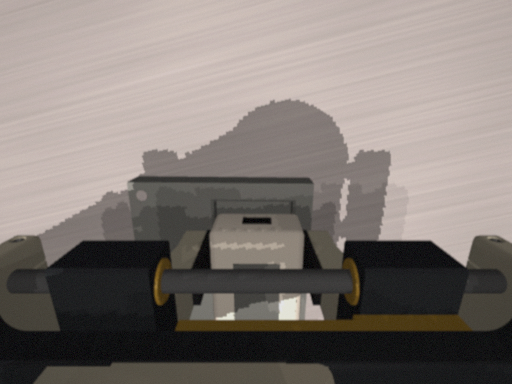

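View pics/s3.png

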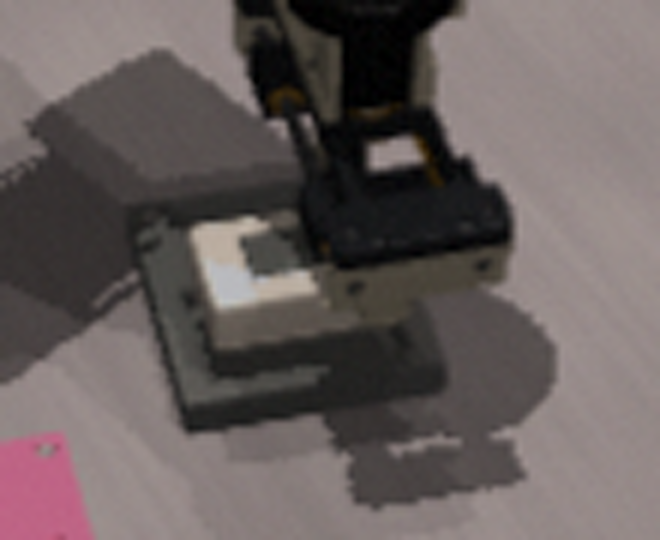

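```bash
python3 -m handwheel '[[[0,0.07,-0.2,-0.03],[0,0,0,0]]]'; python3 - <<'E'
from h import *
go(.5588,-.0411,.034,76.6)
E
```

```text
time_s: 6.15
tcp_pos: [0.5591, -0.0408, 0.0437]
eef_rot: [131.8, 88.7, 28.3]
contact_force: [-0.9, -0.9, -2.3]
gripper_width: 0.0557
tcp [ 0.5591 -0.0408  0.0437] jaw -103.46 toolx [ 0.019  0.01  -1.   ] units [-0.007 -0.006 -0.243] turn 0.012 J6 61.2 F [-0.91 -0.92 -2.29] t 6.15 w 0.0557
```

```bash
python3 -m handwheel '[[[0,0,-0.22,0],[0,0,0,0]]]'; python3 - <<'E'
from h import *
go(.5588,-.0411,.022,76.6)
E
```

```text
time_s: 6.35
tcp_pos: [0.559, -0.0407, 0.0339]
eef_rot: [132.1, 88.8, 28.6]
contact_force: [0.6, -0.0, -2.3]
gripper_width: 0.0552
tcp [ 0.559  -0.0407  0.0339] jaw -103.46 toolx [ 0.019  0.01  -1.   ] units [-0.004 -0.009 -0.298] turn 0.011 J6 61.2 F [ 0.57 -0.01 -2.28] t 6.35 w 0.0552
```

```bash
python3 -m handwheel '[[[0,-0.01,-0.12,0],[0,0,0,0]]]';python3 -m handwheel '[[[0,0,-0.1,0],[0,0,0,0]]]'; python3 - <<'E'
from h import *
go(.5588,-.0411,.022,76.6)
E
```

```text
time_s: 6.55
tcp_pos: [0.5588, -0.0412, 0.0282]
eef_rot: [132.5, 88.8, 29.1]
contact_force: [0.1, -0.5, -3.0]
gripper_width: 0.0556
time_s: 6.75
tcp_pos: [0.5588, -0.0413, 0.0237]
eef_rot: [132.6, 88.8, 29.1]
contact_force: [0.4, 0.8, -3.1]
gripper_width: 0.0555
tcp [ 0.5588 -0.0413  0.0237] jaw -103.45 toolx [ 0.018  0.01  -1.   ] units [ 0.001  0.005 -0.044] turn 0.011 J6 61.3 F [ 0.38  0.85 -3.1 ] t 6.75 w 0.0555
```

```bash
python3 -m handwheel '[[[0,0,-0.03,0],[0,0,0,0]]]';python3 -m handwheel '[[[0,0,0,0],[0,0,0,0],[0,0,0,0]]]' 75; python3 -m handwheel '[[[0,0,1,0],[0,0,1,0],[-0.4,-0.4,0.5,0],[0,0,0,0]]]';python3 - <<'E'
from h import *
go(.5588,-.0411,.022,76.6)
c=vision.get_calibration("wrist"); np.savez("w4.npz",K=c["intrinsics"],P=c["pose"])
cv2.imwrite("pics/w4.png",vision.capture("wrist"))
im=vision.capture("side"); cv2.imwrite("pics/s4.png",cv2.resize(im[150:240,220:330],None,fx=6,fy=6,interpolation=cv2.INTER_CUBIC))
E
```

```text
time_s: 6.95
tcp_pos: [0.5589, -0.0413, 0.0225]
eef_rot: [132.3, 88.8, 28.8]
contact_force: [-0.6, -0.5, -1.8]
gripper_width: 0.0553
time_s: 7.25
tcp_pos: [0.5599, -0.0412, 0.0235]
eef_rot: [130.3, 88.7, 26.9]
contact_force: [-0.5, -0.7, 0.3]
gripper_width: 0.0726
time_s: 7.65
tcp_pos: [0.543, -0.0578, 0.1266]
eef_rot: [129.0, 88.8, 25.6]
contact_force: [0.7, 0.1, 0.0]
gripper_width: 0.0751
tcp [ 0.543  -0.0578  0.1266] jaw -103.37 toolx [ 0.019  0.009 -1.   ] units [ 0.395  0.416 -2.615] turn -0.006 J6 62.5 F [0.7  0.09 0.01] t 7.65 w 0.0751
```

View pics/w4.png

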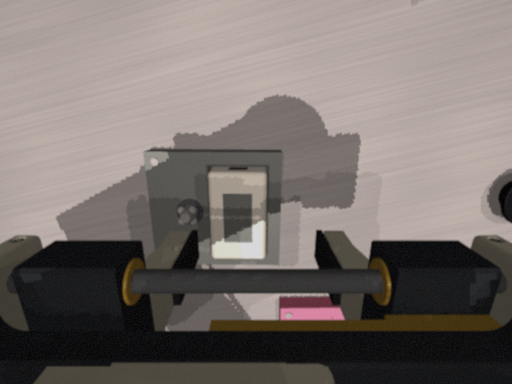

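View pics/s4.png

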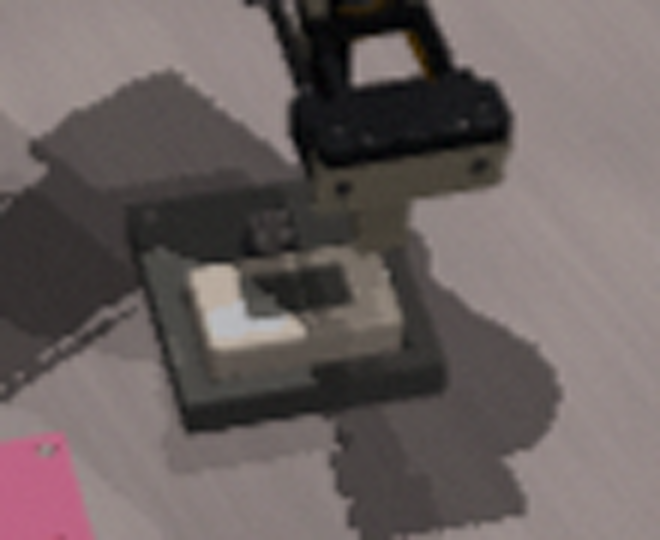

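The views show the pack in the pocket: side (190–405, 250–375 in the crop) and wrist (209–268, 166–260). I'll touch its top with the shut fingers to check the height, which should be 38 mm.

```bash
python3 -m handwheel '[[[-0.3,0.6,-0.8,0],[0,0,-0.8,0],[0,0,-0.2,0],[0,0,0,0]]]' 0;python3 -m handwheel '[[[0,0,-0.1,0],[0,0,-0.05,0],[0,0,0,0]]]'; python3 - <<'E'
from h import *
go(.5315,-.0347,.038,76.6)
E
```

```text
time_s: 8.15
tcp_pos: [0.5315, -0.0318, 0.049]
eef_rot: [130.2, 89.0, 26.8]
contact_force: [-0.1, 1.0, 0.3]
gripper_width: 0.0488
time_s: 8.45
tcp_pos: [0.5329, -0.0319, 0.0437]
eef_rot: [128.5, 88.9, 25.1]
contact_force: [-1.1, 0.2, -0.2]
gripper_width: 0.0246
tcp [ 0.5329 -0.0319  0.0437] jaw -103.38 toolx [ 0.017  0.008 -1.   ] units [-0.036 -0.07  -0.144] turn -0.005 J6 59.3 F [-1.08  0.24 -0.17] t 8.45 w 0.0246
```

```bash
python3 -m handwheel '[[[0,0,0,0],[0,0,-0.08,0],[0,0,-0.08,0]]]';  python3 -m handwheel '[[[0,0,-0.05,0],[0,0,-0.05,0]]]'; python3 -m handwheel '[[[0,0,-0.05,0],[0,0,-0.05,0]]]'
```

```text
time_s: 8.75
tcp_pos: [0.5345, -0.0319, 0.039]
eef_rot: [126.6, 88.7, 23.2]
contact_force: [0.8, -0.5, -0.1]
gripper_width: 0.0021
time_s: 8.95
tcp_pos: [0.5346, -0.0326, 0.0381]
eef_rot: [122.6, 88.7, 19.3]
contact_force: [-12.8, 5.0, 34.4]
gripper_width: 0.0002
time_s: 9.15
tcp_pos: [0.5346, -0.0326, 0.0382]
eef_rot: [120.7, 88.6, 17.4]
contact_force: [-9.0, 1.9, 23.4]
gripper_width: 0.0005
```

Contact came at z = 38.1 mm with 34 N, so the pack is down on the floor. A 2 mm command gives about 25–35 N. Next, the cap.

```bash
python3 -m handwheel '[[[0,0,1,0],[0,-0.4,1,0],[-0.3,-0.8,0.8,0],[-0.3,-0.9,0.8,0],[-0.4,-1,0,0],[-0.4,-1,0,0],[0,0,0,0],[0,0,0,0]]]' 60;python3 - <<'E'
from h import *
go(.48,-.33,.12)
c=vision.get_calibration("wrist"); np.savez("w5.npz",K=c["intrinsics"],P=c["pose"])
cv2.imwrite("pics/w5.png",vision.capture("wrist"))
for n in ("scene","side"): cv2.imwrite(f"pics/{n}5.png",vision.capture(n))
E
```

```text
time_s: 9.95
tcp_pos: [0.4759, -0.2023, 0.1895]
eef_rot: [111.7, 88.4, 8.6]
contact_force: [0.5, 0.0, 0.5]
gripper_width: 0.0577
tcp [ 0.4759 -0.2023  0.1895] jaw -103.07 toolx [ 0.027  0.004 -1.   ] units [ 0.103 -3.193 -1.738] turn 0 J6 78.6 F [0.54 0.03 0.47] t 9.95 w 0.0577
```

View pics/w5.png

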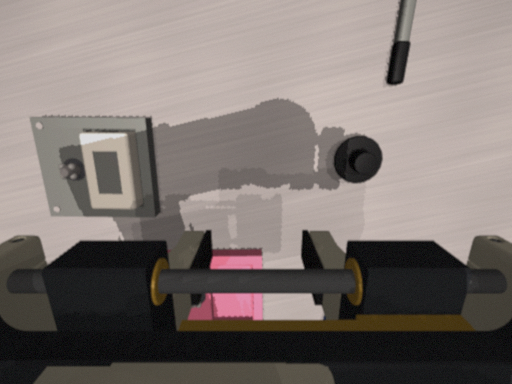

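View pics/scene5.png

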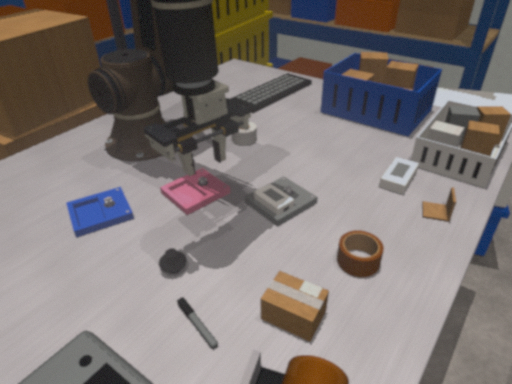

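The pack sits in the tray. The cap is at wrist (358,159), with its knob towards (365,161).

```bash
python3 - <<'E'
from h import *
im=cv2.imread("pics/w5.png"); 
sub=cv2.resize(im[128:192,325:392],None,fx=8,fy=8,interpolation=cv2.INTER_CUBIC); 
g=sub.mean(2); m=(g<65).astype(np.uint8)
cs,_=cv2.findContours(m,cv2.RETR_EXTERNAL,cv2.CHAIN_APPROX_NONE); c=max(cs,key=cv2.contourArea)
cal=wcal("w5.npz")
P=np.array([plane("wrist",((u+.5)/8-.5+325,(v+.5)/8-.5+128),.022,cal)[:2]*1000 for u,v in c[:,0]],np.float32)
print("brim",[np.round(q,1) for q in cv2.fitEllipse(P)], [np.round(q,1) for q in cv2.minEnclosingCircle(P)])
out=np.clip(sub.astype(float)*3,0,255).astype(np.uint8); cv2.drawContours(out,[c],-1,(0,0,255),1); cv2.imwrite("pics/w5c.png",out)
# side view
im=cv2.imread("pics/side5.png"); sub=cv2.resize(im[270:310,285:325],None,fx=12,fy=12,interpolation=cv2.INTER_CUBIC); cv2.imwrite("pics/s5c.png",np.clip(sub*2.5,0,255).astype(np.uint8))
E
```

```text
brim [array([ 477.1, -325.7]), array([55.4, 57.3]), np.float64(152.8)] [array([ 477. , -325.7]), np.float64(28.8)]
```

View pics/w5c.png

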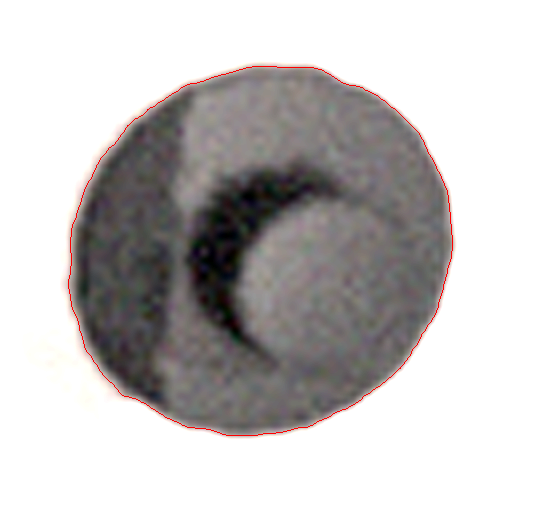

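View pics/s5c.png

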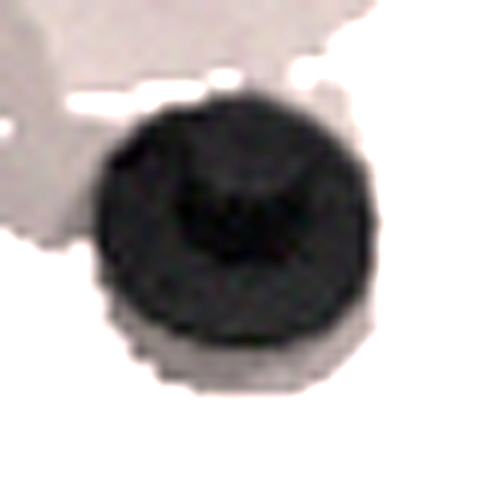

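```bash
python3 - <<'E'
from h import *
cal=wcal("w5.npz")
f=lambda u,v,z:plane("wrist",((u+.5)/8-.5+325,(v+.5)/8-.5+128),z,cal)[:2]*1000
print(f(318,283,.047),np.linalg.norm(f(240,285,.047)-f(400,285,.047)))
go(.4771,-.3257,.1)
E
```

```text
[ 477.13618102 -325.32549075] 22.16632787908337
tcp [ 0.4764 -0.201   0.1892] jaw -102.92 toolx [ 0.026  0.004 -1.   ] units [ 0.017 -3.118 -2.229] turn 0 J6 78.5 F [0.01 0.3  0.21] t 10.1 w 0.0603
```

```bash
python3 -m handwheel '[[[0,-1,-0.5,0],[0,-1,-0.6,0],[0,-1,-0.6,0],[0,-0.2,-0.6,0],[0,0,0,0],[0,0,0,0]]]';python3 - <<'E'
from h import *
go(.4771,-.3255,.026)
E
```

```text
time_s: 10.7
tcp_pos: [0.482, -0.3265, 0.0939]
eef_rot: [111.9, 88.4, 9.8]
contact_force: [-0.8, -0.3, -0.0]
gripper_width: 0.0603
tcp [ 0.482  -0.3265  0.0939] jaw -102.12 toolx [ 0.028  0.005 -1.   ] units [-0.122  0.026 -1.697] turn 0 J6 93.8 F [-0.77 -0.35 -0.05] t 10.7 w 0.0603
```

```bash
python3 -m handwheel '[[[-0.12,0.03,-0.7,0],[0,0,-0.6,0],[0,0,0,0]]]';python3 - <<'E'
from h import *
go(.4771,-.3255,.026)
E
```

```text
time_s: 11.0
tcp_pos: [0.4812, -0.3224, 0.0453]
eef_rot: [106.4, 88.1, 4.6]
contact_force: [-0.4, 0.3, 0.7]
gripper_width: 0.0603
tcp [ 0.4812 -0.3224  0.0453] jaw -101.78 toolx [ 0.034  0.003 -0.999] units [-0.103 -0.077 -0.482] turn 0 J6 93.9 F [-0.36  0.28  0.66] t 11.0 w 0.0603
```

```bash
python3 -m handwheel '[[[-0.12,-0.08,-0.4,0],[0,0,0,0]]]';python3 - <<'E'
from h import *
go(.4771,-.3255,.026)
E
```

```text
time_s: 11.2
tcp_pos: [0.4791, -0.3242, 0.0327]
eef_rot: [103.7, 87.9, 2.1]
contact_force: [-0.7, -0.6, 0.2]
gripper_width: 0.0597
tcp [ 0.4791 -0.3242  0.0327] jaw -101.55 toolx [ 0.037  0.001 -0.999] units [-0.051 -0.032 -0.168] turn 0 J6 94.3 F [-0.68 -0.6   0.19] t 11.2 w 0.0597
```

```bash
python3 -m handwheel '[[[-0.06,-0.05,-0.15,0],[0,0,0,0]]]';python3 - <<'E'
from h import *
go(.4776,-.3255,.026)
E
```

```text
time_s: 11.4
tcp_pos: [0.4794, -0.3259, 0.0301]
eef_rot: [100.9, 87.6, -0.5]
contact_force: [-1.0, 0.2, 0.3]
gripper_width: 0.0601
tcp [ 0.4794 -0.3259  0.0301] jaw -101.41 toolx [ 0.041 -0.    -0.999] units [-0.044  0.01  -0.104] turn 0 J6 94.6 F [-0.95  0.24  0.29] t 11.4 w 0.0601
```

```bash
python3 -m handwheel '[[[0,0,0,0],[0,0,0,0],[0,0,0,0],[0,0,0,0],[0,0,0,0]]]' 20 55;python3 - <<'E'
from h import *
go(.4776,-.3255,.026)
E
```

```text
time_s: 11.9
tcp_pos: [0.4813, -0.3264, 0.0333]
eef_rot: [98.9, 87.4, -2.5]
contact_force: [0.3, -0.5, -0.7]
gripper_width: 0.0253
tcp [ 0.4813 -0.3264  0.0333] jaw -101.38 toolx [ 0.046 -0.002 -0.999] units [-0.094  0.022 -0.181] turn 0 J6 94.6 F [ 0.35 -0.54 -0.73] t 11.9 w 0.0253
```

```bash
python3 -m handwheel '[[[0,0,0.8,0],[0,0.3,1,0],[0.1,0.8,0.8,0],[0.3,1,0,0],[0.3,1,0,0],[0.3,1,0,0],[0.2,1,0,0],[0.2,1,0,0]]]';python3 - <<'E'
from h import *
go(.545,.013,.13)
c=vision.get_calibration("wrist"); np.savez("w6.npz",K=c["intrinsics"],P=c["pose"])
cv2.imwrite("pics/w6.png",vision.capture("wrist"))
im=vision.capture("side"); cv2.imwrite("pics/side6.png",im)
E
```

```text
time_s: 12.7
tcp_pos: [0.5354, -0.0777, 0.1401]
eef_rot: [102.2, 87.5, 0.2]
contact_force: [0.9, 0.1, -1.3]
gripper_width: 0.0247
tcp [ 0.5354 -0.0777  0.1401] jaw -101.95 toolx [ 0.043  0.    -0.999] units [ 0.24   2.266 -0.253] turn 0 J6 64.7 F [ 0.91  0.12 -1.28] t 12.7 w 0.0247
```

View pics/w6.png

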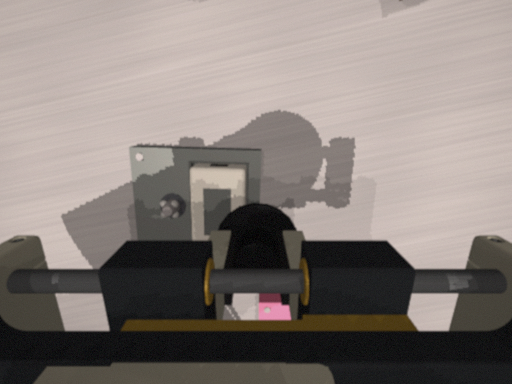

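View pics/side6.png

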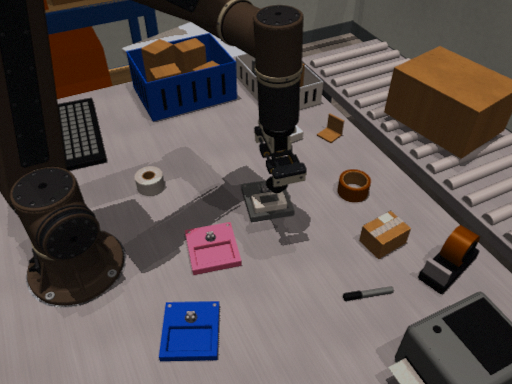

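```bash
python3 - <<'E'
from h import *
im=cv2.imread("pics/w6.png"); cal=wcal("w6.npz")
cv2.imwrite("pics/w6c.png",np.clip(cv2.resize(im[190:260,195:315],None,fx=6,fy=6,interpolation=cv2.INTER_CUBIC)*2.2,0,255).astype(np.uint8))
E
```

```text
(no output)
```

View pics/w6c.png

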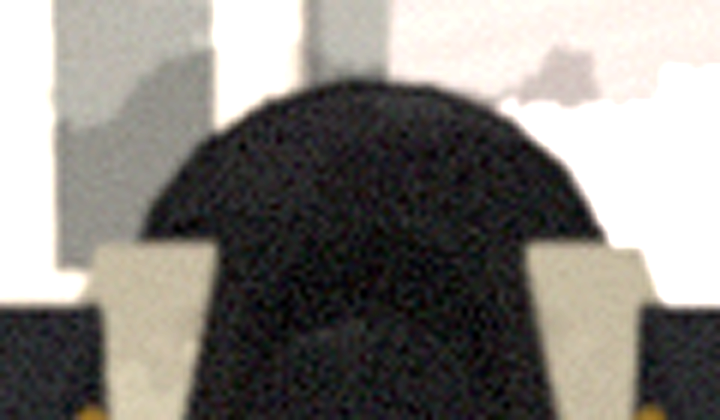

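```bash
python3 - <<'E'
from h import *
from scipy.optimize import least_squares
cal=wcal("w6.npz"); tcp=np.array([535.4,-77.7]); j=np.radians(-101.95); n=np.array([np.cos(j),np.sin(j)]); p=np.array([-n[1],n[0]])
pts=[(145,232),(165,195),(215,138),(275,97),(370,80),(450,90),(515,120),(560,170),(600,235)]
for h in (-.012,-.010,-.008,-.006,-.004):
    P=np.array([plane("wrist",((u+.5)/6-.5+195,(v+.5)/6-.5+190),.1401+h,cal)[:2]*1000 for u,v in pts])
    s=least_squares(lambda q:np.hypot(*(P-q[:2]).T)-q[2],[535,-78,29]); s29=least_squares(lambda q:np.hypot(*(P-q[:2]).T)-29,[535,-78])
    print(h,s.x.round(1),"rms",np.sqrt((s.fun**2).mean()).round(2),"r29 off x,y",(s29.x-tcp).round(1),"p,n",((s29.x-tcp)@p).round(1),((s29.x-tcp)@n).round(1))
E
```

```text
-0.012 [532.4 -78.1  27.2] rms 0.23 r29 off x,y [-5.3  0. ] p,n -5.2 1.1
-0.01 [533.3 -78.3  26.9] rms 0.23 r29 off x,y [-4.8 -0.1] p,n -4.7 1.1
-0.008 [534.2 -78.5  26.5] rms 0.23 r29 off x,y [-4.3 -0.2] p,n -4.1 1.1
-0.006 [535.1 -78.7  26.2] rms 0.22 r29 off x,y [-3.8 -0.4] p,n -3.6 1.2
-0.004 [536.  -78.9  25.9] rms 0.22 r29 off x,y [-3.3 -0.5] p,n -3.1 1.2
```

```bash
python3 - <<'E'
from h import *
print(plane("side",(265.7,186.9),.039),plane("scene",(288.7,187.2),.039))
im=cv2.imread("pics/side6.png"); 
E
python3 -m handwheel '[[[0.2,0.9,-0.4,0],[0.1,0.9,-0.4,0],[0,0.5,-0.5,0]]]'; python3 - <<'E'
from h import *
go(.547,.0133,.085)
E
```

```text
[0.54482069 0.01013132 0.039     ] [0.54544663 0.01298374 0.039     ]
time_s: 13.1
tcp_pos: [0.5505, 0.0188, 0.0896]
eef_rot: [103.9, 87.1, 2.1]
contact_force: [0.7, 0.1, -0.7]
gripper_width: 0.0244
tcp [0.5505 0.0188 0.0896] jaw -101.75 toolx [ 0.05   0.002 -0.999] units [-0.088 -0.136 -0.116] turn 0 J6 54.1 F [ 0.68  0.09 -0.74] t 13.1 w 0.0244
```

```bash
python3 -m handwheel '[[[-0.1,-0.2,-0.2,0]]]'; python3 - <<'E'
from h import *
go(.5475,.0127,.078)
c=vision.get_calibration("wrist"); np.savez("w7.npz",K=c["intrinsics"],P=c["pose"])
cv2.imwrite("pics/w7.png",vision.capture("wrist"))
o=[]
for n,b in (("side",(230,150,310,220)),("scene",(245,130,325,200))):
    im=vision.capture(n); cv2.imwrite(f"pics/{n}7.png",im); o.append(cv2.resize(im[b[1]:b[3],b[0]:b[2]],(400,350),interpolation=cv2.INTER_CUBIC))
cv2.imwrite("pics/b7.png",np.hstack(o))
E
```

```text
time_s: 13.2
tcp_pos: [0.5461, 0.0127, 0.0798]
eef_rot: [103.4, 87.3, 1.8]
contact_force: [0.1, -0.2, -1.1]
gripper_width: 0.0247
tcp [0.5461 0.0127 0.0798] jaw -101.6 toolx [ 0.048  0.001 -0.999] units [ 0.035 -0.001 -0.045] turn 0 J6 54.7 F [ 0.05 -0.17 -1.09] t 13.2 w 0.0247
```

View pics/b7.png

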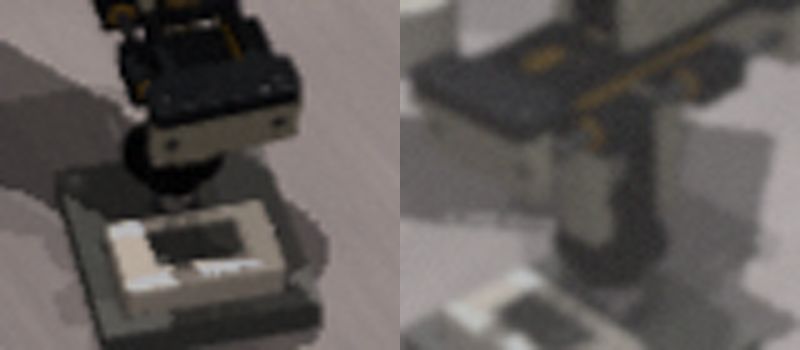

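View pics/w7.png

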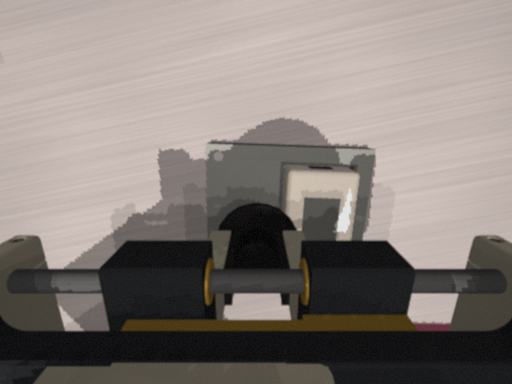

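```bash
python3 - <<'E'
from h import *
im=cv2.imread("pics/w7.png"); cal=wcal("w7.npz")
cv2.imwrite("pics/w7c.png",np.clip(cv2.resize(im[130:245,195:390],None,fx=4,fy=4,interpolation=cv2.INTER_CUBIC)*1.6,0,255).astype(np.uint8))
E
```

```text
(no output)
```

View pics/w7c.png

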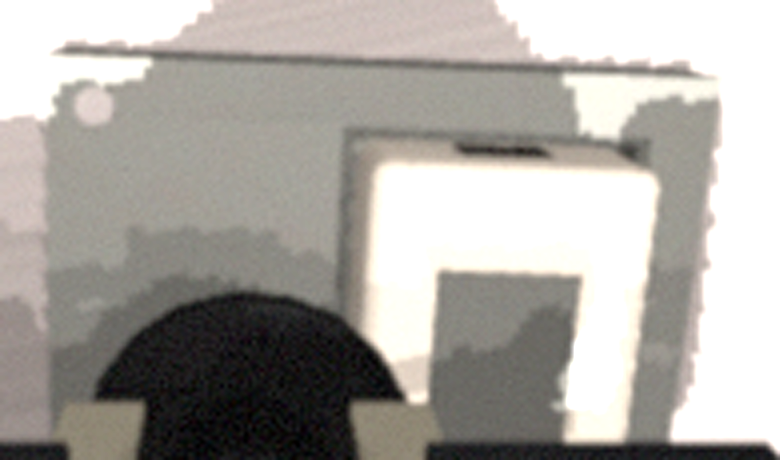

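```bash
python3 - <<'E'
from h import *
from scipy.optimize import least_squares
cal=wcal("w7.npz")
f=lambda u,v,z:plane("wrist",((u+.5)/4-.5+195,(v+.5)/4-.5+130),z,cal)[:2]*1000
A,B=f(53,57,.02),f(717,79,.02); d=B-A; L=np.linalg.norm(d); d/=L; print(A,B,L, np.degrees(np.arctan2(d[1],d[0])))
y=-d; x=np.array([y[1],-y[0]]); m=(A+B)/2; print("stud est",m-62*x+26*y)
pts=[(97,395),(120,360),(155,325),(200,300),(245,292),(295,302),(340,325),(380,360),(403,395)]
for h in (-.012,-.009,-.006):
    P=np.array([f(u,v,.0798+h) for u,v in pts]); s=least_squares(lambda q:np.hypot(*(P-q[:2]).T)-q[2],[545,13,29]);s29=least_squares(lambda q:np.hypot(*(P-q[:2]).T)-29,[545,13]); s28=least_squares(lambda q:np.hypot(*(P-q[:2]).T)-28,[545,13]); print(h,s.x,s29.x,s28.x)
E
```

```text
[611.8174827   38.76060815] [581.03678374 -90.68344778] 133.0534292801387 -103.37602849508367
stud est [542.12388577  13.67640702]
-0.012 [542.31832224  12.30556921  27.56282161] [540.55035373  12.66079087] [541.77978052  12.41366479]
-0.009 [543.67120571  12.00273266  27.08680379] [541.31995524  12.47537583] [542.54692856  12.22851035]
-0.006 [545.02408933  11.6998961   26.61078587] [542.0912883   12.28972435] [543.31513018  12.04326219]
```

```bash
python3 -m handwheel '[[[0.02,0.03,-0.2,0]]]';  python3 - <<'E'
from h import *
go(.5469,.0137,.0665)
E
```

```text
time_s: 13.45
tcp_pos: [0.5478, 0.0108, 0.0745]
eef_rot: [103.7, 87.1, 1.9]
contact_force: [0.5, 0.1, -1.1]
gripper_width: 0.0247
tcp [0.5478 0.0108 0.0745] jaw -101.8 toolx [ 0.051  0.002 -0.999] units [-0.023  0.072 -0.2  ] turn 0 J6 54.7 F [ 0.55  0.14 -1.05] t 13.45 w 0.0247
```

```bash
python3 -m handwheel '[[[-0.03,0.09,-0.12,0]]]';  python3 -m handwheel '[[[0,0,-0.1,0]]]'; python3 - <<'E'
from h import *
go(.5469,.0137,.0665)
E
```

```text
time_s: 13.55
tcp_pos: [0.5468, 0.0137, 0.0695]
eef_rot: [104.0, 87.1, 2.1]
contact_force: [-0.0, -0.0, -0.5]
gripper_width: 0.0243
time_s: 13.65
tcp_pos: [0.5479, 0.0138, 0.0662]
eef_rot: [104.4, 86.9, 2.5]
contact_force: [-0.8, 0.8, 16.0]
gripper_width: 0.0247
tcp [0.5479 0.0138 0.0662] jaw -101.91 toolx [ 0.054  0.002 -0.999] units [-0.025 -0.003  0.007] turn 0 J6 54.2 F [-0.83  0.78 15.95] t 13.65 w 0.0247
```

The wrist force is 16 N at z = 66 mm, where the balls were expected, with almost no side force. I'll press on.

```bash
python3 -m handwheel '[[[-0.02,0,-0.06,0]]]';  python3 -m handwheel '[[[0,0,-0.06,0]]]'; python3 -m handwheel '[[[0,0,-0.06,0]]]'; python3 - <<'E'
from h import *
go(.5469,.0137,.0545)
E
```

```text
time_s: 13.75
tcp_pos: [0.5486, 0.0139, 0.065]
eef_rot: [104.7, 86.8, 2.8]
contact_force: [-2.1, 0.2, 11.8]
gripper_width: 0.0248
time_s: 13.85
tcp_pos: [0.5491, 0.0138, 0.0635]
eef_rot: [104.8, 86.7, 2.8]
contact_force: [-3.8, 0.6, 6.2]
gripper_width: 0.0247
time_s: 13.95
tcp_pos: [0.549, 0.0137, 0.0616]
eef_rot: [105.0, 86.7, 3.1]
contact_force: [-3.2, 1.8, -2.0]
gripper_width: 0.0242
tcp [0.549  0.0137 0.0616] jaw -101.92 toolx [ 0.058  0.003 -0.998] units [-0.052  0.001 -0.177] turn 0 J6 54.1 F [-3.21  1.8  -2.03] t 13.95 w 0.0242
```

The force peaked at 16 N and fell to −2 N at 62 mm, so it clicked. I keep pressing until it is home, at about 55 mm.

```bash
python3 -m handwheel '[[[-0.06,0,-0.07,0]]]';  python3 -m handwheel '[[[-0.02,0,-0.07,0]]]'; python3 -m handwheel '[[[0,0,-0.05,0]]]'; python3 - <<'E'
from h import *
go(.5469,.0137,.0545)
E
```

```text
time_s: 14.05
tcp_pos: [0.5472, 0.0137, 0.0589]
eef_rot: [105.5, 86.6, 3.5]
contact_force: [2.1, -0.5, -2.2]
gripper_width: 0.0245
time_s: 14.15
tcp_pos: [0.5464, 0.0136, 0.056]
eef_rot: [105.6, 86.6, 3.6]
contact_force: [-2.5, 1.3, 11.7]
gripper_width: 0.0247
time_s: 14.25
tcp_pos: [0.5474, 0.0135, 0.0557]
eef_rot: [104.9, 86.4, 3.0]
contact_force: [-10.2, -0.3, 35.3]
gripper_width: 0.0242
tcp [0.5474 0.0135 0.0557] jaw -101.87 toolx [ 0.062  0.003 -0.998] units [-0.013  0.005 -0.029] turn 0 J6 53.8 F [-10.21  -0.27  35.3 ] t 14.25 w 0.0242
```

The cap came to a hard stop at 55.7 mm. I reduce the push to about 10 N.

```bash
python3 -m handwheel '[[[0,0,-0.01,0]]]'; python3 -m handwheel '[[[0,0,-0.015,0]]]'; python3 -m handwheel '[[[0,0,-0.015,0]]]'; python3 - <<'E'
from h import *
go(.5469,.0137,.0545)
E
```

```text
time_s: 14.35
tcp_pos: [0.5474, 0.0134, 0.0561]
eef_rot: [104.8, 86.4, 2.9]
contact_force: [-1.4, -0.5, 0.4]
gripper_width: 0.0248
time_s: 14.45
tcp_pos: [0.5476, 0.0134, 0.0561]
eef_rot: [104.8, 86.4, 2.9]
contact_force: [-1.4, 0.5, 4.2]
gripper_width: 0.0246
time_s: 14.55
tcp_pos: [0.5478, 0.0133, 0.056]
eef_rot: [104.8, 86.3, 2.9]
contact_force: [-2.6, 2.2, 8.7]
gripper_width: 0.0246
tcp [0.5478 0.0133 0.056 ] jaw -101.84 toolx [ 0.064  0.003 -0.998] units [-0.023  0.01  -0.038] turn 0 J6 53.8 F [-2.63  2.2   8.74] t 14.55 w 0.0246
```

```bash
python3 -m handwheel '[[[0,0,-0.02,0]]]'; python3 - <<'E'
from h import *
o=[]
for n,b in (("side",(220,140,320,230)),("scene",(235,130,335,220)),("wrist",(195,130,390,305))):
    im=vision.capture(n); o.append(cv2.resize(im[b[1]:b[3],b[0]:b[2]],(266,240),interpolation=cv2.INTER_CUBIC)); s=readout.get_state(); print(np.round(s["contact_force"],1),np.round(s["tcp_pos"],4),s["time_s"])
cv2.imwrite("pics/b9.png",np.hstack(o))
for i in range(4):
    vision.capture("side"); s=readout.get_state(); print(np.round(s["contact_force"],1),np.round(s["tcp_pos"],4))
E
```

```text
time_s: 14.65
tcp_pos: [0.548, 0.0133, 0.056]
eef_rot: [104.6, 86.3, 2.8]
contact_force: [-4.5, 1.6, 13.1]
gripper_width: 0.0247
[-4.8  1.  10.7] [0.548  0.0133 0.056 ] 14.7
[-3.7  1.2 11.8] [0.5479 0.0133 0.056 ] 14.75
[-4.7  0.9 10. ] [0.548  0.0133 0.056 ] 14.8
[-4.1  1.6 12.1] [0.548  0.0133 0.056 ]
[-4.2  1.1 11.7] [0.548  0.0133 0.056 ]
[-4.3  1.1 10.8] [0.5479 0.0133 0.056 ]
[-4.3  1.3 10.3] [0.548  0.0133 0.056 ]
```

View pics/b9.png

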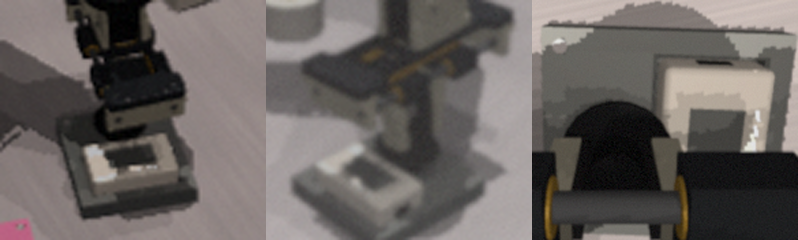

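The side, scene and wrist views show the pack flat in the pocket and the cap's brim low over it. The push is steady at 10–12 N, so I hand the job in.

```bash
python3 - <<'E'
from plant import close_job, readout
print(close_job()); s=readout.get_state(); print(s["contact_force"],s["tcp_pos"],s["time_s"])
E
```

```text
the job is handed in; nothing more can be done
None
the job is handed in; nothing more can be done
```

The smaller white pack is in the grey tray's pocket and the black cap is clicked onto the stud. I handed the job in at about 15 s with the gripper still pushing the cap down; no verdict was reported.

- **Pack:** I pressed the shut fingers on its top and met it at z = 38.1 mm. Seated flat, it should be at 38 mm. The later pictures show it square in the pocket.
- **Cap:** The force rose to 16 N at the balls, fell to −2 N at the click, then reached 35 N at a hard stop about 10.5 mm lower. The expected travel was about 12 mm. I didn't measure the cap's final height separately; the hard stop is my evidence that it is home.
- **Final push:** It read 10 to 12 N up, with about 4 N sideways, over the last 0.35 s of readings. The pose held steady.
- **Bystanders:** The arm did not touch the long pack, carton, tape roll or marker, and they looked unmoved in the pictures. I didn't measure their positions again at the end.

Three checks disagreed or drifted:
- **Tool tilt:** It crept from 0 to about 0.064 rad during the run. I estimate the cap itself tilts only about 0.02 rad, because most of the creep came before I gripped it.
- **Brim size:** The cap's brim measured 1 to 2 mm too small in radius in the close wrist view.
- **Stud position:** The camera estimates differed by about 3 mm.

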